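# Find the packed steriliser box by its weight and hold it out

### The arm

A 7-joint arm with a two-finger parallel gripper is mounted at the origin on the work surface. World frame = base frame: x ahead of the robot, y to its left, z up, the work surface at z = 0. Lengths are in mm, angles in degrees, forces in N, time in s.
With the tool pointing down it reaches from about 400 to 750 mm from the base axis. Payload 19.5 kg.
Tool frame: the origin (TCP) lies between the finger pads; the fingertips stand 22 mm ahead of it and the grasp point (between the pads) lies 3 mm ahead of it; z points along the fingers, y is the line along which they close (so a half turn about z gives the same grasp; the last joint's range is limited). The gripper opens to 85 mm and grips with 20 to 120 N. Pads are 22 mm wide; open, the fingers measure 114 mm over their backs; the gripper's body (76 mm by 85 mm) begins 54 mm behind the grasp point. The pads swing forward as they close: fully open they stand 13 mm farther back than shut.
Start: joints at [-66.732, 40.479, -1.581, 85.061, 1.261, 54.483, -4.326], TCP at [248.951, 518.287, 253.268] pointing down, gripper open.
Joint ranges: [-155.06, 155.06], [-18.47, 123.98], [-90, 86.84], [0, 140.48], [-83.41, 263.41], [0, 116], [-161.91, 161.91]. Speed limits (degrees/s): [108.29, 108.29, 147.25, 147.25, 172.46, 172.46, 172.46].

### API

Orientations are given as a 3x3 rotation matrix whose columns are the frame's x, y, z axes.
In Python, from bench import read_state, camera, calibration, hand_in, find_in, cut_out gives the robot as it stands.
- The arm moves only by the shell command python3 -m pendant 'ROWS' [FORCE]. ROWS is JSON, a list of rows, each an object of numbers: "x", "y", "z": the shift along the tool's x, y, z scaled (see below); "rx", "ry", "rz": the turn, a rotation vector about the tool's x, y, z scaled (see below); "claw": the opening, from 0 (shut) to 1 (fully open). A call has 1 to 20 rows; each row shifts and turns the commanded pose from where the row before left it, along the tool's axes as they then stand; what a row does not reach is not made up. The controller multiplies each number of a shift by 20 mm and each number of a turn by 4 degrees. A row lasts 1/8 s, in which the tool goes at most 62.5 mm and 10.7 degrees, less where a joint would pass 70% of its speed; a pose out of reach is approached as far as the arm can. A call with a number of a shift or a turn outside -1 to 1 is refused whole. A call with a gripper value outside its range is refused whole. The fingers move at their own pace and stop on an object; FORCE is the grip in N (left out, the last holds). Time passes only in rows, so rows that do not move let the fingers close. It gives the time, the measured TCP pose, the force, the opening and the grip force at its end, in the units of the state.
- read_state(): the state, without advancing time (a new reading comes with each control period).
- camera(name): name is "scene" or "top"; returns (picture, depth): 420x560x3 uint8, red, green, blue; 420x560 float32, mm along the optical axis (not along the pixel's ray), 0 where there is no reading.
- calibration(name): a dict with "mtx" (3x3 intrinsics, pixels), "origin" and "orientation" of the camera in the world. Camera axes: x right, y up, looking along -z (the intrinsics and any distortion apply to the point x, -y, -z); pixel columns grow to the right and rows downward; lengths in mm; the calibration is good to about 2 mm. A picture is of the moment at which its call begins. calibration takes no time and is no camera call.
- hand_in(): hands the job in; it is judged then, once.
Trained networks look in the newest picture that a camera, given by its name, has taken for a name from the list of things; names that differ only in an ending like _2 or _b are one class to them, and where a whole thing is asked for, a point or a joint stands for the part that bears it (a point fixed in the world has none). Each returns a list of dicts, best first, with "p" (0 to 1); they miss things now and then, are a little off and sometimes report something else, mostly with a low value. They report only what shows in the picture. A call takes as long as a camera call. They do not tell look-alikes from the thing itself.
- find_in(camera, label): "xyz" ([x, y, z] in mm, in the coordinates of the camera as it stood for that picture, good to about 4 mm: the middle of the surface that is visible of it).
- cut_out(camera, label): "mask" (420x560 bool, what is visible of it).
The state is a dict: "time_s": time; "joint_pos": joint angles; "qvel": joint speeds; "joint_efforts": joint torques, N m; "eef_pos": TCP position; "orientation": TCP orientation; "wrist_force": force on the tool from outside, world axes, zero at the start; "ft_torque": the same for the moment, N m; "width": finger opening in mm; "gripper_force": force on a finger pad.
Only numpy, scipy, OpenCV 4.12 (cv2) and the standard library are available. Lean on these libraries where they do the work, as an engineer would, in place of code of your own. Each camera call takes 0.05 s, during which the arm holds its last target. There are 200 camera calls.

### The job

Two closed boxes that look alike have come out of the steriliser on the steel tray; one is packed with instruments and the other is empty, and they must stay latched, so lift them in turn and feel which is heavier. Stand the empty one on the middle of the green packing mat and let go of it, then hold the packed one out for your colleague, level and about 10 cm clear above the middle of the light blue tray, and finish while still holding it there. Keep the boxes upright, put them down rather than dropping them, and leave the other things on the counter alone.

Things in the scene. Friction and masses are not known exactly. Their poses are not given: they have to be found in the camera images.
- box_a_center (a point): closed aluminium box with a flush blue lid (latched), a block 50 x 110 x 50 mm high (its x, y, z), smooth sides, grip it across the 50 mm. Point: its centre, 25 mm above its underside. Starts flat on the steel tray, the one nearer the robot of the two. They look alike; either may be the packed one, which weighs over twice the empty one (at most 0.65 kg). Contents have 2 mm of play.
- box_b_center (a point): closed aluminium box with a flush blue lid (latched), a block 50 x 110 x 50 mm high (its x, y, z), smooth sides, grip it across the 50 mm. Point: its centre, 25 mm above its underside. Starts flat on the steel tray, the one farther from the robot of the two. They look alike; either may be the packed one, which weighs over twice the empty one (at most 0.65 kg). Contents have 2 mm of play.
- steel_tray: perforated stainless steel steriliser tray, 290 x 185 mm (x, y of its own axes), fixed; floor 3 mm thick, rim 18 mm high, bead to 21 mm. Origin: centre of its underside, on the counter. The boxes start about 75 mm either side of its centre along its x, with at least 65 mm between them and 25 mm to the rim.
- mat: green packing mat, flat, 200 x 160 mm, 4 mm thick, fixed on the counter. Origin: centre of its underside.
- blue_tray: light blue set-up tray, empty, 220 x 160 mm, floor 3 mm thick, rim 14 mm high, fixed on the counter. Origin: centre of its underside.
- surface_spray: bystander, stands or lies by the work and is not to be moved: white bottle with a blue cap, 66 mm across, 190 mm tall. Origin: centre of its underside.
- swab_jar: bystander, stands or lies by the work and is not to be moved: glass jar with a steel cap, 76 mm across, 100 mm tall. Origin: centre of its underside.
- tape_roll: bystander, stands or lies by the work and is not to be moved: yellow roll of indicator tape lying flat, 84 mm across, 19 mm high. Origin: centre of its underside.
- tray_lifter: bystander, stands or lies by the work and is not to be moved: tray lifter lying flat, 165 mm long, 50 mm wide at its steel cross bar, 12 mm high, black handle. Origin: near its middle, on the counter; x along its length.
Not all that is in view belongs to the job. What is shaped like the part that bears box_a_center but yellow is not meant.

How it is judged (in metres and radians):
On the way, in this order (a step that is already met when the one before it is completed fails the run):
1. one of the boxes is lifted clear of the steel tray in the gripper (((height (world z) of box_a_center above 0.055 m and contact force between box_a and the fingers above 2 N) or (height (world z) of box_b_center above 0.055 m and contact force between box_b and the fingers above 2 N))), for 0.1 s.
2. the empty box stands on the green mat, let go of (((contact force between box_a and mat between 0.8 and 3 N and horizontal distance between box_a_center and mat below 0.05 m and height (world z) of box_a_center below 0.034 m and angle between box_a_center's own z axis and vertical below 0.1 rad and linear speed of box_a below 0.03 m/s and contact force between box_a and the fingers below 0.05 N) or (contact force between box_b and mat between 0.8 and 3 N and horizontal distance between box_b_center and mat below 0.05 m and height (world z) of box_b_center below 0.034 m and angle between box_b_center's own z axis and vertical below 0.1 rad and linear speed of box_b below 0.03 m/s and contact force between box_b and the fingers below 0.05 N))), for 0.2 s.
At the end, for the whole second after the job is handed in: Lighter box upright, still, released, its centre within 50 mm of the green mat's, pressing on it with under 3 N (the packed one would: over 3.9 N). Packed box held still, touching nothing else, centre within 50 mm of the blue tray's and 95 to 220 mm above the counter, level within 0.2 rad ((((contact force between box_b and mat between 0.8 and 3 N and horizontal distance between box_b_center and mat below 0.05 m and height (world z) of box_b_center below 0.034 m and angle between box_b_center's own z axis and vertical below 0.1 rad and linear speed of box_b below 0.03 m/s and contact force between box_b and the fingers below 0.05 N) and height (world z) of box_a_center between 0.095 and 0.22 m and horizontal distance between box_a_center and blue_tray below 0.05 m and angle between box_a_center's own z axis and vertical below 0.2 rad and linear speed of box_a below 0.03 m/s and contact force between box_a and the fingers above 2 N and contact force between box_a and box_b below 0.1 N) or ((contact force between box_a and mat between 0.8 and 3 N and horizontal distance between box_a_center and mat below 0.05 m and height (world z) of box_a_center below 0.034 m and angle between box_a_center's own z axis and vertical below 0.1 rad and linear speed of box_a below 0.03 m/s and contact force between box_a and the fingers below 0.05 N) and height (world z) of box_b_center between 0.095 and 0.22 m and horizontal distance between box_b_center and blue_tray below 0.05 m and angle between box_b_center's own z axis and vertical below 0.2 rad and linear speed of box_b below 0.03 m/s and contact force between box_b and the fingers above 2 N and contact force between box_b and box_a below 0.1 N))); the arm keeps its last pose, push and grip.
It fails at once if a box is tipped by more than 0.6 rad (angle between any of box_a_center, box_b_center's own z axis and vertical above 0.6 rad).
It fails at once if a box is dropped: it moves faster than 0.7 m/s with no finger on it (a fall of more than 25 mm) ((linear speed of box_a above 0.7 m/s and contact force between box_a and the fingers below 0.05 N) or (linear speed of box_b above 0.7 m/s and contact force between box_b and the fingers below 0.05 N)).
It fails at once if a bystander (bottle, jar, tape roll, tray lifter) is moved by more than 30 mm (distance of any of surface_spray, swab_jar, tape_roll, tray_lifter from where it was at the start of the episode above 0.03 m).
It also fails if it takes over 72 s, if anything falls off the work surface, if the arm or the gripper's body presses on something with over 40 N, if the wrist force passes 120 N, or if a joint passes its speed limit or range.

## Working session

There is one attempt and no reset: what is moved stays moved. The work goes in short steps, Python scripts to look and compute and a shell command to move; the robot and the scene stay as the last step left them, time stands still between calls to the robot, and variables do not carry over. Pictures are saved under pics/ and viewed, at most 10 in all, crops included, and the job is handed in when it is done.

```bash
mkdir -p pics; cat > h.py <<'E'
import numpy as np, cv2
from bench import *
def world(cam,p):
    c=calibration(cam); return np.array(c["orientation"])@np.array(p)+np.array(c["origin"])
def cloud(cam,depth):
    c=calibration(cam); K=np.array(c["mtx"]); v,u=np.indices(depth.shape)
    P=np.stack([(u-K[0,2])/K[0,0]*depth,-(v-K[1,2])/K[1,1]*depth,-depth],-1)
    return P@np.array(c["orientation"]).T+np.array(c["origin"])
E
python3 - <<'E'
from h import *
s=read_state(); print(s["time_s"],s["eef_pos"],np.round(s["orientation"],3).tolist(),s["width"],s["wrist_force"])
for cam in ["top","scene"]:
    im,d=camera(cam); cv2.imwrite(f"pics/{cam}0.png",im[:,:,::-1]); W=cloud(cam,d); np.savez(f"{cam}0.npz",W=W,d=d)
    for l in ["box_a_center","steel_tray","mat","blue_tray","surface_spray","swab_jar","tape_roll","tray_lifter"]:
        for r in cut_out(cam,l)[:4]:
            m=r["mask"]&(d>0)
            if m.sum()<10: continue
            q=W[m]; v,u=np.nonzero(m); 
            z=np.percentile(q[:,2],90); t=q[abs(q[:,2]-z)<6][:,:2]
            (c,wh,a)=cv2.minAreaRect(t.astype(np.float32))
            print(cam,l,round(r["p"],2),"px",int(u.mean()),int(v.mean()),"med",np.median(q,0).round(),"z90",round(z),"rect",np.round(c),np.round(wh),round(a,1))
E
```

```text
0.0 [248.86516487 518.08861467 252.83693977] [[-0.901, 0.433, -0.0], [0.433, 0.901, -0.001], [-0.0, -0.001, -1.0]] 85.44348441907317 [ 0.07429592 -0.29652823  0.34080153]
top box_a_center 0.82 px 139 249 med [332. 499.  49.] z90 55 rect [333. 504.] [112.  50.] 47.4
top box_a_center 0.63 px 183 264 med [281. 349.  50.] z90 55 rect [282. 352.] [ 50. 108.] 83.8
top box_a_center 0.6 px 205 206 med [479. 282.  53.] z90 59 rect [481. 282.] [ 52. 110.] 15.7
top box_a_center 0.28 px 356 261 med [ 293. -235.   19.] z90 24 rect [ 291. -231.] [78. 78.] 87.4
top steel_tray 0.59 px 204 186 med [558. 294.   4.] z90 17 rect [557. 291.] [295. 188.] 8.7
top mat 0.77 px 361 186 med [ 559. -257.    4.] z90 10 rect [ 560. -258.] [162. 201.] 87.1
top blue_tray 0.69 px 285 192 med [534.  11.   4.] z90 11 rect [535.  11.] [221. 161.] 8.4
top surface_spray 0.57 px 420 177 med [ 562. -434.  124.] z90 186 rect [ 571. -445.] [27. 24.] 54.8
top tape_roll 0.89 px 357 261 med [ 293. -237.   19.] z90 24 rect [ 292. -231.] [75. 79.] 0.9
top tray_lifter 0.62 px 220 259 med [310. 231.  11.] z90 17 rect [293. 230.] [ 
[... 361 characters left out ...]
17 rect [559. 286.] [294. 188.] 8.8
scene mat 0.62 px 193 205 med [ 569. -257.    3.] z90 6 rect [ 562. -262.] [165. 202.] 86.9
scene blue_tray 0.58 px 264 230 med [541.   7.   2.] z90 9 rect [536.   7.] [224. 161.] 8.2
scene blue_tray 0.17 px 361 204 med [289. 232.   9.] z90 12 rect [296. 239.] [ 50. 166.] 83.2
scene surface_spray 0.93 px 142 170 med [ 586. -434.   94.] z90 168 rect [ 580. -443.] [11. 24.] 53.4
scene swab_jar 0.81 px 395 303 med [628. 451.  79.] z90 100 rect [608. 451.] [67. 63.] 25.7
scene tape_roll 0.61 px 243 160 med [ 294. -232.   15.] z90 20 rect [ 295. -235.] [82. 79.] 15.1
scene tray_lifter 0.48 px 360 205 med [299. 231.  10.] z90 13 rect [294. 226.] [ 46. 163.] 70.4
```

View pics/top0.png

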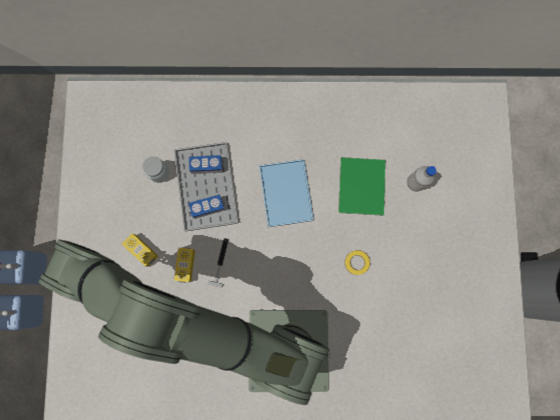

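View pics/scene0.png

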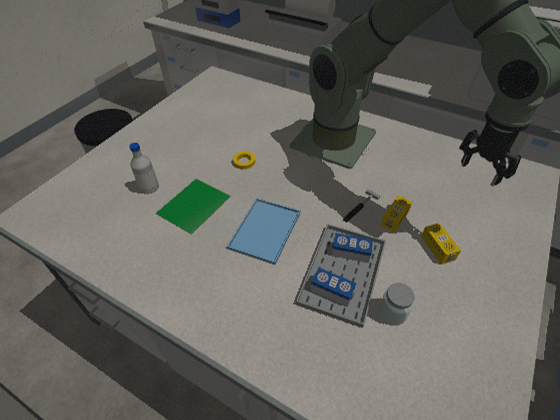

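```bash
python3 - <<'E'
from h import *
for cam in ["top","scene"]:
    W=np.load(f"{cam}0.npz")["W"]; im=cv2.imread(f"pics/{cam}0.png")
    x,y,z=W[...,0],W[...,1],W[...,2]
    m=(z>40)&(z<62)&(x>390)&(x<730)&(y>180)&(y<410)
    n,L=cv2.connectedComponents(m.astype(np.uint8))
    for i in range(1,n):
        q=L==i
        if q.sum()<40: continue
        v,u=np.nonzero(q); print(cam,int(u.mean()),int(v.mean()),q.sum(),cv2.minAreaRect(W[q][:,:2].astype(np.float32)),np.median(z[q]),"bgr",im[q].mean(0).round())
im=cv2.imread("pics/top0.png")[150:300,90:290]; cv2.imwrite("pics/crop.png",cv2.resize(im,None,fx=4,fy=4,interpolation=cv2.INTER_CUBIC))
E
```

```text
top 204 162 488 ((630.1177978515625, 288.77557373046875), (51.675018310546875, 114.48502349853516), 2.4652633666992188) 53.13205763461508 bgr [141. 112.  95.]
top 205 205 494 ((482.4119873046875, 281.99371337890625), (52.2952880859375, 114.05451965332031), 15.364937782287598) 53.317032034413046 bgr [146. 117.  99.]
scene 352 244 609 ((483.72119140625, 279.0098571777344), (54.93844223022461, 114.67303466796875), 15.497977256774902) 51.96428098476713 bgr [105.  79.  61.]
scene 333 283 765 ((632.1831665039062, 285.13018798828125), (54.53284454345703, 115.10235595703125), 2.4370105266571045) 51.97103975317577 bgr [106.  79.  61.]
```

View pics/crop.png

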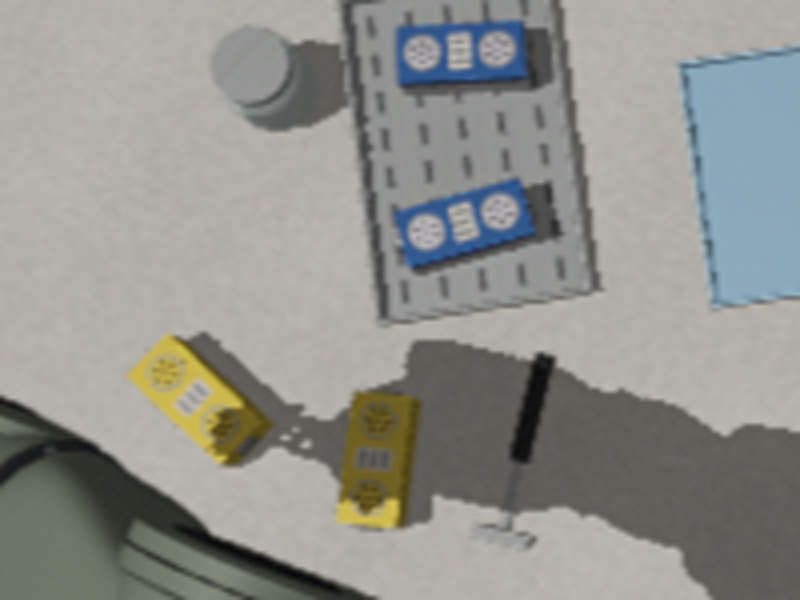

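Blue boxes in the top view: near one A at px (205,205), far one B at px (204,162), both on the steel tray. The yellow look-alikes at px (139,249) and (183,264) are on the counter and don't fit the description. The mat (361,186) and blue tray (285,192) agree with the networks' positions. I'll start with A at about (483,280), short axis at 15.4°.

```bash
python3 -m pendant '[{"rz":1,"claw":0.8},{"rz":1,"claw":0.8},{"rz":1,"claw":0.8},{"rz":1,"claw":0.8},{"rz":1,"claw":0.8},{"rz":1,"claw":0.8},{"rz":1,"claw":0.8},{"rz":1,"claw":0.8},{"rz":1,"claw":0.8},{"rz":1,"claw":0.8},{"rz":1,"claw":0.8},{"rz":1,"claw":0.8},{"rz":0.23,"claw":0.8}]' 60 >/dev/null
python3 -m pendant '[{"x":-0.97,"y":0.54},{"x":-0.97,"y":0.54},{"x":-0.97,"y":0.54},{"x":-0.97,"y":0.54},{"x":-0.97,"y":0.54},{"x":-0.97,"y":0.54},{"x":-0.97,"y":0.54},{"x":-0.97,"y":0.54},{"x":-0.97,"y":0.54},{"x":-0.97,"y":0.54},{"x":-0.97,"y":0.54},{"x":-0.97,"y":0.54},{"x":-0.97,"y":0.54},{"x":-0.97,"y":0.54},{"x":-0.97,"y":0.54},{"x":0},{"x":0}]'
cat >> h.py <<'E'
def go(t,yaw=None):
    s=read_state();R=np.array(s["orientation"]);p=np.array(s["eef_pos"])
    print("t",round(s["time_s"],2),"p",p.round(1),"yaw_y",np.degrees(np.arctan2(R[1,1],R[0,1])).round(2),"tilt",R[2,:2].round(4),"w",round(s["width"],1),"gf",np.round(s["gripper_force"],1),"F",np.round(s["wrist_force"],2),"M",np.round(s["ft_torque"],2))
    if t is not None: print("units",(R.T@(np.array(t)-p)/20).round(2))
E
python3 - <<'E'
from h import *
go([483,280.5,38])
im,d=camera("scene"); cv2.imwrite("pics/s1.png",cv2.resize(im[170:350,230:470,::-1],None,fx=3,fy=3))
E
```

```text
t 0.9 p [249.  518.3 253.3] yaw_y 64.34 tilt [-0.     -0.0001] w 85.4 gf 0.0 F [-0.46  0.27  0.06] M [ 0.02 -0.02  0.02]
units [-15.7   -5.65  10.76]invalid input at $[0]: expected keys x, y, z, rx, ry, rz, claw
invalid input at $[0]: expected keys x, y, z, rx, ry, rz, claw
```

View pics/s1.png

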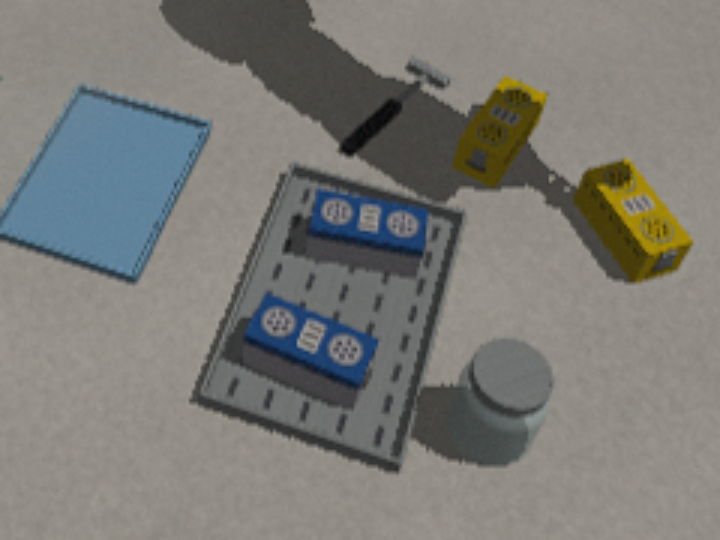

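The rows were refused because each one needs every key. The crop shows A (px ~351,244) and B (~333,283) on the tray, unmoved.

```bash
python3 -m pendant '[{"x":0,"y":0,"z":0,"rx":0,"ry":0,"rz":1,"claw":0.8},{"x":0,"y":0,"z":0,"rx":0,"ry":0,"rz":1,"claw":0.8},{"x":0,"y":0,"z":0,"rx":0,"ry":0,"rz":1,"claw":0.8},{"x":0,"y":0,"z":0,"rx":0,"ry":0,"rz":1,"claw":0.8},{"x":0,"y":0,"z":0,"rx":0,"ry":0,"rz":1,"claw":0.8},{"x":0,"y":0,"z":0,"rx":0,"ry":0,"rz":1,"claw":0.8},{"x":0,"y":0,"z":0,"rx":0,"ry":0,"rz":1,"claw":0.8},{"x":0,"y":0,"z":0,"rx":0,"ry":0,"rz":1,"claw":0.8},{"x":0,"y":0,"z":0,"rx":0,"ry":0,"rz":1,"claw":0.8},{"x":0,"y":0,"z":0,"rx":0,"ry":0,"rz":1,"claw":0.8},{"x":0,"y":0,"z":0,"rx":0,"ry":0,"rz":1,"claw":0.8},{"x":0,"y":0,"z":0,"rx":0,"ry":0,"rz":1,"claw":0.8},{"x":0,"y":0,"z":0,"rx":0,"ry":0,"rz":0.23,"claw":0.8}]' 60 >/dev/null
python3 -m pendant '[{"x":-0.97,"y":0.54,"z":0,"rx":0,"ry":0,"rz":0,"claw":0.8},{"x":-0.97,"y":0.54,"z":0,"rx":0,"ry":0,"rz":0,"claw":0.8},{"x":-0.97,"y":0.54,"z":0,"rx":0,"ry":0,"rz":0,"claw":0.8},{"x":-0.97,"y":0.54,"z":0,"rx":0,"ry":0,"rz":0,"claw":0.8},{"x":-0.97,"y":0.54,"z":0,"rx":0,"ry":0,"rz":0,"claw":0.8},{"x":-0.97,"y":0.54,"z":0,"rx":0,"ry":0,"rz":0,"claw":0.8},{"x":-0.97,"y":0.54,"z":0,"rx":0,"ry":0,"rz":0,"claw":0.8},{"x":-0.97,"y":0.54,"z":0,"rx":0,"ry":0,"rz":0,"claw":0.8},{"x":-0.97,"y":0.54,"z":0,"rx":0,"ry":0,"rz":0,"claw":0.8},{"x":-0.97,"y":0.54,"z":0,"rx":0,"ry":0,"rz":0,"claw":0.8},{"x":-0.97,"y":0.54,"z":0,"rx":0,"ry":0,"rz":0,"claw":0.8},{"x":-0.97,"y":0.54,"z":0,"rx":0,"ry":0,"rz":0,"claw":0.8},{"x":-0.97,"y":0.54,"z":0,"rx":0,"ry":0,"rz":0,"claw":0.8},{"x":-0.97,"y":0.54,"z":0,"rx":0,"ry":0,"rz":0,"claw":0.8},{"x":-0.97,"y":0.54,"z":0,"rx":0,"ry":0,"rz":0,"claw":0.8},{"x":0,"y":0,"z":0,"rx":0,"ry":0,"rz":0,"claw":0.8},{"x":0,"y":0,"z":0,"rx":0,"ry":0,"rz":0,"claw":0.8}]'
python3 -c "
from h import *
go([483,280.5,38])"
```

```text
time_s: 4.7
eef_pos: [482.3, 280.8, 253.3]
orientation: [[-0.266, 0.964, -0.0], [0.964, 0.266, 0.0], [0.0, -0.0, -1.0]]
wrist_force: [-0.2, -0.6, 0.1]
width: 68.4
gripper_force: 0.0
t 4.7 p [482.3 280.8 253.3] yaw_y 15.45 tilt [ 0.0002 -0.0002] w 68.4 gf 0.0 F [-0.16 -0.56  0.1 ] M [-0.04  0.02  0.01]
units [-0.02  0.03 10.77]
```

```bash
python3 -m pendant '[{"x":0,"y":0,"z":1,"rx":0,"ry":0,"rz":0,"claw":0.8},{"x":0,"y":0,"z":1,"rx":0,"ry":0,"rz":0,"claw":0.8},{"x":0,"y":0,"z":1,"rx":0,"ry":0,"rz":0,"claw":0.8},{"x":0,"y":0,"z":1,"rx":0,"ry":0,"rz":0,"claw":0.8},{"x":0,"y":0,"z":1,"rx":0,"ry":0,"rz":0,"claw":0.8},{"x":0,"y":0,"z":1,"rx":0,"ry":0,"rz":0,"claw":0.8},{"x":0,"y":0,"z":1,"rx":0,"ry":0,"rz":0,"claw":0.8},{"x":0,"y":0,"z":1,"rx":0,"ry":0,"rz":0,"claw":0.8},{"x":0,"y":0,"z":1,"rx":0,"ry":0,"rz":0,"claw":0.8},{"x":0,"y":0,"z":0.75,"rx":0,"ry":0,"rz":0,"claw":0.8},{"x":0,"y":0,"z":0.5,"rx":0,"ry":0,"rz":0,"claw":0.8},{"x":0,"y":0,"z":0.5,"rx":0,"ry":0,"rz":0,"claw":0.8},{"x":0,"y":0,"z":0,"rx":0,"ry":0,"rz":0,"claw":0.8}]'
python3 -m pendant '[{"x":0,"y":0,"z":0,"rx":0,"ry":0,"rz":0,"claw":0},{"x":0,"y":0,"z":0,"rx":0,"ry":0,"rz":0,"claw":0},{"x":0,"y":0,"z":0,"rx":0,"ry":0,"rz":0,"claw":0},{"x":0,"y":0,"z":0,"rx":0,"ry":0,"rz":0,"claw":0},{"x":0,"y":0,"z":0,"rx":0,"ry":0,"rz":0,"claw":0}]' 60
python3 -c "
from h import *
go(None)"
```

```text
time_s: 6.32
eef_pos: [482.3, 280.8, 37.9]
orientation: [[-0.266, 0.964, -0.001], [0.964, 0.266, -0.0], [-0.0, -0.001, -1.0]]
wrist_force: [0.5, -0.3, -0.6]
width: 68.4
gripper_force: 0.0
time_s: 6.95
eef_pos: [482.5, 280.9, 38.9]
orientation: [[-0.266, 0.964, 0.0], [0.964, 0.266, 0.0], [0.0, 0.0, -1.0]]
wrist_force: [-1.2, -0.2, 6.8]
width: 49.1
gripper_force: 64.0
t 6.95 p [482.5 280.9  38.9] yaw_y 15.43 tilt [0.0001 0.0002] w 49.1 gf 64.0 F [-1.16 -0.23  6.75] M [-0.19  0.53  0.  ]
```

```bash
python3 -m pendant '[{"x":0,"y":0,"z":-0.25,"rx":0,"ry":0,"rz":0,"claw":0},{"x":0,"y":0,"z":-0.5,"rx":0,"ry":0,"rz":0,"claw":0},{"x":0,"y":0,"z":-0.75,"rx":0,"ry":0,"rz":0,"claw":0},{"x":0,"y":0,"z":-0.75,"rx":0,"ry":0,"rz":0,"claw":0},{"x":0,"y":0,"z":-0.75,"rx":0,"ry":0,"rz":0,"claw":0},{"x":0,"y":0,"z":-0.75,"rx":0,"ry":0,"rz":0,"claw":0},{"x":0,"y":0,"z":-0.5,"rx":0,"ry":0,"rz":0,"claw":0},{"x":0,"y":0,"z":-0.25,"rx":0,"ry":0,"rz":0,"claw":0},{"x":0,"y":0,"z":0,"rx":0,"ry":0,"rz":0,"claw":0},{"x":0,"y":0,"z":0,"rx":0,"ry":0,"rz":0,"claw":0},{"x":0,"y":0,"z":0,"rx":0,"ry":0,"rz":0,"claw":0},{"x":0,"y":0,"z":0,"rx":0,"ry":0,"rz":0,"claw":0}]'
python3 - <<'E'
from h import *
F=[]
for i in range(4): camera("top"); F.append(read_state()["wrist_force"])
print(np.round(F,2)); go([561,-260,None or 118])
E
```

```text
time_s: 8.45
eef_pos: [482.4, 280.8, 128.1]
orientation: [[-0.266, 0.964, -0.0], [0.964, 0.266, -0.0], [-0.0, -0.0, -1.0]]
wrist_force: [0.4, 0.0, -4.6]
width: 49.2
gripper_force: 63.0
[[-0.19  0.42 -4.96]
 [-0.13 -0.27 -4.87]
 [-1.    0.34 -5.59]
 [ 0.57  0.15 -4.8 ]]
t 8.65 p [482.5 280.8 128.2] yaw_y 15.42 tilt [-0.0001 -0.0001] w 49.0 gf 63.0 F [ 0.57  0.15 -4.8 ] M [0.01 0.04 0.04]
units [-27.11  -3.41   0.52]
```

About 5.0 N, over the 3.9 N threshold, so A is the packed box. I'll set it back where it was and lift B to confirm.

```bash
python3 -m pendant '[{"x":0,"y":0,"z":0.5,"rx":0,"ry":0,"rz":0,"claw":0},{"x":0,"y":0,"z":0.75,"rx":0,"ry":0,"rz":0,"claw":0},{"x":0,"y":0,"z":0.75,"rx":0,"ry":0,"rz":0,"claw":0},{"x":0,"y":0,"z":0.75,"rx":0,"ry":0,"rz":0,"claw":0},{"x":0,"y":0,"z":0.75,"rx":0,"ry":0,"rz":0,"claw":0},{"x":0,"y":0,"z":0.4,"rx":0,"ry":0,"rz":0,"claw":0},{"x":0,"y":0,"z":0.25,"rx":0,"ry":0,"rz":0,"claw":0},{"x":0,"y":0,"z":0.15,"rx":0,"ry":0,"rz":0,"claw":0},{"x":0,"y":0,"z":0.15,"rx":0,"ry":0,"rz":0,"claw":0},{"x":0,"y":0,"z":0,"rx":0,"ry":0,"rz":0,"claw":0},{"x":0,"y":0,"z":0,"rx":0,"ry":0,"rz":0,"claw":0}]'
python3 -m pendant '[{"x":0,"y":0,"z":0,"rx":0,"ry":0,"rz":0,"claw":0.8},{"x":0,"y":0,"z":0,"rx":0,"ry":0,"rz":0,"claw":0.8},{"x":0,"y":0,"z":0,"rx":0,"ry":0,"rz":0,"claw":0.8},{"x":0,"y":0,"z":0,"rx":0,"ry":0,"rz":0,"claw":0.8},{"x":0,"y":0,"z":-0.5,"rx":0,"ry":0,"rz":0,"claw":0.8},{"x":0,"y":0,"z":-1,"rx":0,"ry":0,"rz":0,"claw":0.8},{"x":0,"y":0,"z":-1,"rx":0,"ry":0,"rz":0,"claw":0.8},{"x":0,"y":0,"z":-1,"rx":0,"ry":0,"rz":0,"claw":0.8},{"x":0,"y":0,"z":-1,"rx":0,"ry":0,"rz":0,"claw":0.8},{"x":0,"y":0,"z":-1,"rx":0,"ry":0,"rz":0,"claw":0.8},{"x":0,"y":0,"z":0,"rx":0,"ry":0,"rz":1,"claw":0.8},{"x":0,"y":0,"z":0,"rx":0,"ry":0,"rz":1,"claw":0.8},{"x":0,"y":0,"z":0,"rx":0,"ry":0,"rz":1,"claw":0.8},{"x":0,"y":0,"z":0,"rx":0,"ry":0,"rz":0.25,"claw":0.8},{"x":0,"y":0,"z":0,"rx":0,"ry":0,"rz":0,"claw":0.8}]'
python3 -c "
from h import *
go([631.5,287,38])"
```

```text
time_s: 10.02
eef_pos: [482.6, 280.9, 39.5]
orientation: [[-0.266, 0.964, 0.0], [0.964, 0.266, 0.0], [0.0, 0.0, -1.0]]
wrist_force: [-0.5, 0.3, -3.9]
width: 49.3
gripper_force: 63.0
time_s: 11.9
eef_pos: [482.5, 280.9, 149.6]
orientation: [[-0.043, 0.999, 0.0], [0.999, 0.043, 0.0], [0.0, 0.0, -1.0]]
wrist_force: [-0.6, -0.3, 0.0]
width: 68.3
gripper_force: 0.0
t 11.9 p [482.5 280.9 149.6] yaw_y 2.49 tilt [0.     0.0001] w 68.3 gf 0.0 F [-0.56 -0.29  0.03] M [ 0.   -0.01  0.02]
units [-0.02  7.46  5.58]
```

```bash
python3 -m pendant '[{"x":0,"y":0.93,"z":0,"rx":0,"ry":0,"rz":0,"claw":0.8},{"x":0,"y":0.93,"z":0,"rx":0,"ry":0,"rz":0,"claw":0.8},{"x":0,"y":0.93,"z":0,"rx":0,"ry":0,"rz":0,"claw":0.8},{"x":0,"y":0.93,"z":0,"rx":0,"ry":0,"rz":0,"claw":0.8},{"x":0,"y":0.93,"z":0,"rx":0,"ry":0,"rz":0,"claw":0.8},{"x":0,"y":0.93,"z":0,"rx":0,"ry":0,"rz":0,"claw":0.8},{"x":0,"y":0.93,"z":0,"rx":0,"ry":0,"rz":0,"claw":0.8},{"x":0,"y":0.93,"z":0,"rx":0,"ry":0,"rz":0,"claw":0.8},{"x":0,"y":0,"z":0,"rx":0,"ry":0,"rz":0,"claw":0.8},{"x":0,"y":0,"z":0,"rx":0,"ry":0,"rz":0,"claw":0.8}]'
python3 - <<'E'
from h import *
go([631.5,287,38])
im,d=camera("scene"); cv2.imwrite("pics/s2.png",cv2.resize(im[170:350,230:470,::-1],None,fx=3,fy=3))
E
```

```text
time_s: 13.15
eef_pos: [630.7, 287.1, 149.2]
orientation: [[-0.043, 0.999, -0.001], [0.999, 0.043, -0.0], [-0.0, -0.001, -1.0]]
wrist_force: [1.1, 0.8, -0.4]
width: 68.1
gripper_force: 0.0
t 13.15 p [630.7 287.1 149.2] yaw_y 2.46 tilt [-0.0001 -0.0006] w 68.1 gf 0.0 F [ 1.11  0.82 -0.36] M [-0.02 -0.01 -0.04]
units [-0.01  0.04  5.56]
```

View pics/s2.png

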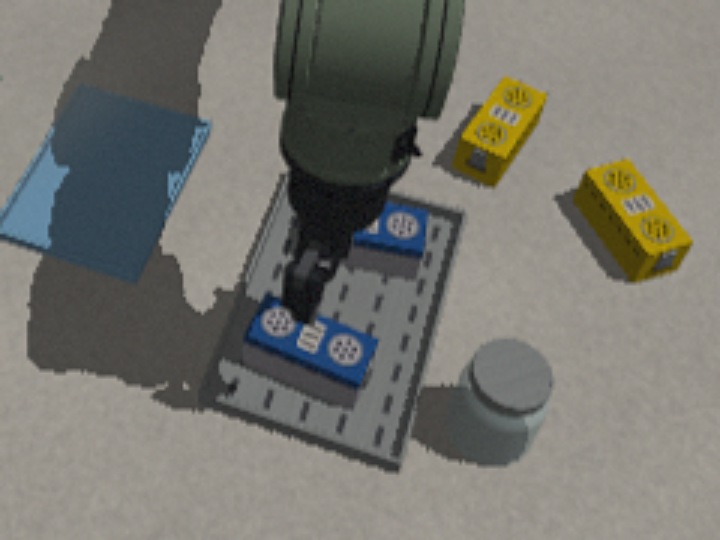

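The gripper is over B's middle and A stands back in its place. Next I go down on B, close and lift.

```bash
python3 -m pendant '[{"x":0,"y":0,"z":1,"rx":0,"ry":0,"rz":0,"claw":0.8},{"x":0,"y":0,"z":1,"rx":0,"ry":0,"rz":0,"claw":0.8},{"x":0,"y":0,"z":1,"rx":0,"ry":0,"rz":0,"claw":0.8},{"x":0,"y":0,"z":1,"rx":0,"ry":0,"rz":0,"claw":0.8},{"x":0,"y":0,"z":0.55,"rx":0,"ry":0,"rz":0,"claw":0.8},{"x":0,"y":0,"z":0.5,"rx":0,"ry":0,"rz":0,"claw":0.8},{"x":0,"y":0,"z":0.5,"rx":0,"ry":0,"rz":0,"claw":0.8},{"x":0,"y":0,"z":0,"rx":0,"ry":0,"rz":0,"claw":0.8},{"x":0,"y":0,"z":0,"rx":0,"ry":0,"rz":0,"claw":0},{"x":0,"y":0,"z":0,"rx":0,"ry":0,"rz":0,"claw":0},{"x":0,"y":0,"z":0,"rx":0,"ry":0,"rz":0,"claw":0},{"x":0,"y":0,"z":0,"rx":0,"ry":0,"rz":0,"claw":0},{"x":0,"y":0,"z":0,"rx":0,"ry":0,"rz":0,"claw":0}]' 60
python3 -m pendant '[{"x":0,"y":0,"z":-0.25,"rx":0,"ry":0,"rz":0,"claw":0},{"x":0,"y":0,"z":-0.5,"rx":0,"ry":0,"rz":0,"claw":0},{"x":0,"y":0,"z":-0.75,"rx":0,"ry":0,"rz":0,"claw":0},{"x":0,"y":0,"z":-0.75,"rx":0,"ry":0,"rz":0,"claw":0},{"x":0,"y":0,"z":-0.75,"rx":0,"ry":0,"rz":0,"claw":0},{"x":0,"y":0,"z":-0.75,"rx":0,"ry":0,"rz":0,"claw":0},{"x":0,"y":0,"z":-0.5,"rx":0,"ry":0,"rz":0,"claw":0},{"x":0,"y":0,"z":-0.25,"rx":0,"ry":0,"rz":0,"claw":0},{"x":0,"y":0,"z":0,"rx":0,"ry":0,"rz":0,"claw":0},{"x":0,"y":0,"z":0,"rx":0,"ry":0,"rz":0,"claw":0},{"x":0,"y":0,"z":0,"rx":0,"ry":0,"rz":0,"claw":0},{"x":0,"y":0,"z":0,"rx":0,"ry":0,"rz":0,"claw":0}]'
python3 - <<'E'
from h import *
F=[]
for i in range(4): camera("top"); F.append(read_state()["wrist_force"])
print(np.round(F,2)); go([561,-260,128])
E
```

```text
time_s: 14.82
eef_pos: [631.5, 287.2, 38.9]
orientation: [[-0.042, 0.999, 0.001], [0.999, 0.042, 0.0], [0.0, 0.001, -1.0]]
wrist_force: [-0.7, -1.1, 5.2]
width: 49.1
gripper_force: 63.1
time_s: 16.32
eef_pos: [631.1, 287.1, 128.0]
orientation: [[-0.042, 0.999, -0.0], [0.999, 0.042, -0.0], [-0.0, -0.0, -1.0]]
wrist_force: [-1.0, 0.2, -2.2]
width: 49.6
gripper_force: 62.4
[[ 0.5  -0.41 -1.15]
 [ 0.04 -0.84 -1.28]
 [ 0.18  0.23 -1.7 ]
 [-0.16 -0.39 -1.19]]
t 16.52 p [631.1 287.1 128.2] yaw_y 2.42 tilt [-0.0001 -0.0001] w 49.0 gf 62.4 F [-0.16 -0.39 -1.19] M [-0.01 -0.02 -0.05]
units [-2.718e+01 -4.660e+00  1.000e-02]
```

B is about 1.4 N, so it is the empty one. It goes to the mat.

```bash
python3 -m pendant '[{"x":-0.5,"y":-0.1,"z":0,"rx":0,"ry":0,"rz":0,"claw":0},{"x":-0.92,"y":-0.15,"z":0,"rx":0,"ry":0,"rz":0,"claw":0},{"x":-0.92,"y":-0.15,"z":0,"rx":0,"ry":0,"rz":0,"claw":0},{"x":-0.92,"y":-0.15,"z":0,"rx":0,"ry":0,"rz":0,"claw":0},{"x":-0.92,"y":-0.15,"z":0,"rx":0,"ry":0,"rz":0,"claw":0},{"x":-0.92,"y":-0.15,"z":0,"rx":0,"ry":0,"rz":0,"claw":0},{"x":-0.92,"y":-0.15,"z":0,"rx":0,"ry":0,"rz":0,"claw":0},{"x":-0.92,"y":-0.15,"z":0,"rx":0,"ry":0,"rz":0,"claw":0},{"x":-0.92,"y":-0.15,"z":0,"rx":0,"ry":0,"rz":0,"claw":0},{"x":-0.92,"y":-0.15,"z":0,"rx":0,"ry":0,"rz":0,"claw":0},{"x":-0.92,"y":-0.15,"z":0,"rx":0,"ry":0,"rz":0,"claw":0},{"x":-0.92,"y":-0.15,"z":0,"rx":0,"ry":0,"rz":0,"claw":0},{"x":-0.92,"y":-0.15,"z":0,"rx":0,"ry":0,"rz":0,"claw":0},{"x":-0.92,"y":-0.15,"z":0,"rx":0,"ry":0,"rz":0,"claw":0},{"x":-0.92,"y":-0.15,"z":0,"rx":0,"ry":0,"rz":0,"claw":0}]'
python3 -m pendant '[{"x":-0.92,"y":-0.15,"z":0,"rx":0,"ry":0,"rz":0,"claw":0},{"x":-0.92,"y":-0.15,"z":0,"rx":0,"ry":0,"rz":0,"claw":0},{"x":-0.92,"y":-0.15,"z":0,"rx":0,"ry":0,"rz":0,"claw":0},{"x":-0.92,"y":-0.15,"z":0,"rx":0,"ry":0,"rz":0,"claw":0},{"x":-0.92,"y":-0.15,"z":0,"rx":0,"ry":0,"rz":0,"claw":0},{"x":-0.92,"y":-0.15,"z":0,"rx":0,"ry":0,"rz":0,"claw":0},{"x":-0.92,"y":-0.15,"z":0,"rx":0,"ry":0,"rz":0,"claw":0},{"x":-0.92,"y":-0.15,"z":0,"rx":0,"ry":0,"rz":0,"claw":0},{"x":-0.92,"y":-0.15,"z":0,"rx":0,"ry":0,"rz":0,"claw":0},{"x":-0.92,"y":-0.15,"z":0,"rx":0,"ry":0,"rz":0,"claw":0},{"x":-0.92,"y":-0.15,"z":0,"rx":0,"ry":0,"rz":0,"claw":0},{"x":-0.92,"y":-0.15,"z":0,"rx":0,"ry":0,"rz":0,"claw":0},{"x":-0.92,"y":-0.15,"z":0,"rx":0,"ry":0,"rz":0,"claw":0},{"x":-0.92,"y":-0.15,"z":0,"rx":0,"ry":0,"rz":0,"claw":0},{"x":-0.92,"y":-0.15,"z":0,"rx":0,"ry":0,"rz":0,"claw":0},{"x":-0.1,"y":-0.15,"z":0,"rx":0,"ry":0,"rz":0,"claw":0},{"x":0,"y":0,"z":0,"rx":0,"ry":0,"rz":0,"claw":0},{"x":0,"y":0,"z":0,"rx":0,"ry":0,"rz":0,"claw":0}]'
python3 - <<'E'
from h import *
go([561,-260,39.5])
im,d=camera("top"); cv2.imwrite("pics/t3.png",cv2.resize(im[120:280,160:440,::-1],None,fx=2.8,fy=2.8))
E
```

```text
time_s: 18.4
eef_pos: [598.4, 16.7, 128.3]
orientation: [[-0.042, 0.999, -0.0], [0.999, 0.042, -0.0], [-0.0, -0.0, -1.0]]
wrist_force: [0.8, -0.4, -0.3]
width: 49.2
gripper_force: 62.4
time_s: 20.65
eef_pos: [562.6, -261.1, 128.4]
orientation: [[-0.043, 0.999, 0.0], [0.999, 0.043, 0.0], [0.0, 0.0, -1.0]]
wrist_force: [-0.4, 0.4, -1.5]
width: 49.8
gripper_force: 62.4
t 20.65 p [ 562.6 -261.1  128.4] yaw_y 2.47 tilt [0.0003 0.0001] w 49.8 gf 62.4 F [-0.43  0.35 -1.54] M [-0.    0.   -0.01]
units [ 0.06 -0.08  4.44]
```

View pics/t3.png

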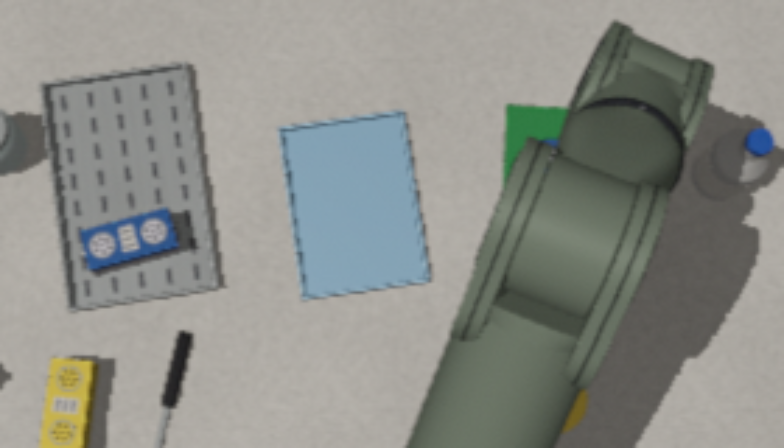

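B hangs over the mat (the arm hides it) and the bottle is clear of the arm. Lowering now.

```bash
python3 -m pendant '[{"x":0,"y":0,"z":0.5,"rx":0,"ry":0,"rz":0,"claw":0},{"x":0,"y":0,"z":0.75,"rx":0,"ry":0,"rz":0,"claw":0},{"x":0,"y":0,"z":0.75,"rx":0,"ry":0,"rz":0,"claw":0},{"x":0,"y":0,"z":0.75,"rx":0,"ry":0,"rz":0,"claw":0},{"x":0,"y":0,"z":0.75,"rx":0,"ry":0,"rz":0,"claw":0},{"x":0,"y":0,"z":0.4,"rx":0,"ry":0,"rz":0,"claw":0},{"x":0,"y":0,"z":0.2,"rx":0,"ry":0,"rz":0,"claw":0},{"x":0,"y":0,"z":0.15,"rx":0,"ry":0,"rz":0,"claw":0},{"x":0,"y":0,"z":0.15,"rx":0,"ry":0,"rz":0,"claw":0},{"x":0,"y":0,"z":0,"rx":0,"ry":0,"rz":0,"claw":0},{"x":0,"y":0,"z":0,"rx":0,"ry":0,"rz":0,"claw":0}]'
python3 -c "
from h import *
go(None)"
```

```text
time_s: 22.08
eef_pos: [562.4, -261.9, 40.5]
orientation: [[-0.042, 0.999, 0.0], [0.999, 0.042, -0.0], [-0.0, 0.0, -1.0]]
wrist_force: [1.0, -0.1, -1.3]
width: 49.4
gripper_force: 62.4
t 22.07 p [ 562.4 -261.9   40.5] yaw_y 2.42 tilt [-0.0002  0.0002] w 49.4 gf 62.4 F [ 1.03 -0.13 -1.35] M [0.02 0.03 0.02]
```

```bash
python3 -m pendant '[{"x":0,"y":0,"z":0.05,"rx":0,"ry":0,"rz":0,"claw":0},{"x":0,"y":0,"z":0,"rx":0,"ry":0,"rz":0,"claw":0},{"x":0,"y":0,"z":0,"rx":0,"ry":0,"rz":0,"claw":0.85},{"x":0,"y":0,"z":0,"rx":0,"ry":0,"rz":0,"claw":0.85},{"x":0,"y":0,"z":0,"rx":0,"ry":0,"rz":0,"claw":0.85},{"x":0,"y":0,"z":0,"rx":0,"ry":0,"rz":0,"claw":0.85},{"x":0,"y":0,"z":-0.5,"rx":0,"ry":0,"rz":0,"claw":0.85},{"x":0,"y":0,"z":-1,"rx":0,"ry":0,"rz":0,"claw":0.85},{"x":0,"y":0,"z":-1,"rx":0,"ry":0,"rz":0,"claw":0.85},{"x":0,"y":0,"z":-1,"rx":0,"ry":0,"rz":0,"claw":0.85},{"x":0,"y":0,"z":-1,"rx":0,"ry":0,"rz":0,"claw":0.85},{"x":0,"y":0,"z":-1,"rx":0,"ry":0,"rz":0,"claw":0.85},{"x":0,"y":0,"z":0,"rx":0,"ry":0,"rz":-1,"claw":0.8},{"x":0,"y":0,"z":0,"rx":0,"ry":0,"rz":-1,"claw":0.8},{"x":0,"y":0,"z":0,"rx":0,"ry":0,"rz":-1,"claw":0.8},{"x":0,"y":0,"z":0,"rx":0,"ry":0,"rz":-0.25,"claw":0.8},{"x":0,"y":0,"z":0,"rx":0,"ry":0,"rz":0,"claw":0.8}]'
python3 - <<'E'
from h import *
go([482.5,281,38])
im,d=camera("scene"); cv2.imwrite("pics/s4.png",cv2.resize(im[110:310,100:400,::-1],None,fx=2.6,fy=2.6))
W=cloud("scene",d);x,y,z=W[...,0],W[...,1],W[...,2]
for n,m in {"mat":(z>40)&(z<62)&(abs(x-561)<80)&(abs(y+260)<100)}.items(): print(n,m.sum(),cv2.minAreaRect(W[m][:,:2].astype(np.float32)),np.median(z[m]))
E
```

```text
time_s: 24.2
eef_pos: [562.3, -261.9, 150.0]
orientation: [[-0.265, 0.964, 0.0], [0.964, 0.265, -0.0], [-0.0, 0.0, -1.0]]
wrist_force: [-0.7, -1.1, -1.0]
width: 68.5
gripper_force: 0.0
t 24.2 p [ 562.3 -261.9  150. ] yaw_y 15.35 tilt [-0.0004  0.0004] w 68.5 gf 0.0 F [-0.66 -1.11 -0.98] M [-0.03 -0.05 -0.02]
units [27.24  3.34  5.59]
mat 458 ((564.0549926757812, -262.3360290527344), (54.78729248046875, 113.59440612792969), 3.8967795372009277) 52.82073070197623
```

View pics/s4.png

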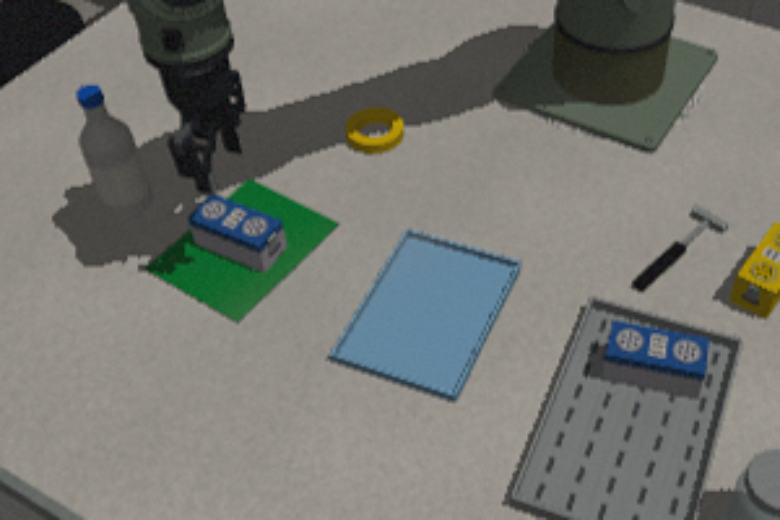

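B stands upright and released on the mat at about (564,-262). Now back to A.

```bash
python3 -m pendant '[{"x":0.97,"y":0.12,"z":0,"rx":0,"ry":0,"rz":0,"claw":0.8},{"x":0.97,"y":0.12,"z":0,"rx":0,"ry":0,"rz":0,"claw":0.8},{"x":0.97,"y":0.12,"z":0,"rx":0,"ry":0,"rz":0,"claw":0.8},{"x":0.97,"y":0.12,"z":0,"rx":0,"ry":0,"rz":0,"claw":0.8},{"x":0.97,"y":0.12,"z":0,"rx":0,"ry":0,"rz":0,"claw":0.8},{"x":0.97,"y":0.12,"z":0,"rx":0,"ry":0,"rz":0,"claw":0.8},{"x":0.97,"y":0.12,"z":0,"rx":0,"ry":0,"rz":0,"claw":0.8},{"x":0.97,"y":0.12,"z":0,"rx":0,"ry":0,"rz":0,"claw":0.8},{"x":0.97,"y":0.12,"z":0,"rx":0,"ry":0,"rz":0,"claw":0.8},{"x":0.97,"y":0.12,"z":0,"rx":0,"ry":0,"rz":0,"claw":0.8},{"x":0.97,"y":0.12,"z":0,"rx":0,"ry":0,"rz":0,"claw":0.8},{"x":0.97,"y":0.12,"z":0,"rx":0,"ry":0,"rz":0,"claw":0.8},{"x":0.97,"y":0.12,"z":0,"rx":0,"ry":0,"rz":0,"claw":0.8},{"x":0.97,"y":0.12,"z":0,"rx":0,"ry":0,"rz":0,"claw":0.8}]' >/dev/null
python3 -m pendant '[{"x":0.97,"y":0.12,"z":0,"rx":0,"ry":0,"rz":0,"claw":0.8},{"x":0.97,"y":0.12,"z":0,"rx":0,"ry":0,"rz":0,"claw":0.8},{"x":0.97,"y":0.12,"z":0,"rx":0,"ry":0,"rz":0,"claw":0.8},{"x":0.97,"y":0.12,"z":0,"rx":0,"ry":0,"rz":0,"claw":0.8},{"x":0.97,"y":0.12,"z":0,"rx":0,"ry":0,"rz":0,"claw":0.8},{"x":0.97,"y":0.12,"z":0,"rx":0,"ry":0,"rz":0,"claw":0.8},{"x":0.97,"y":0.12,"z":0,"rx":0,"ry":0,"rz":0,"claw":0.8},{"x":0.97,"y":0.12,"z":0,"rx":0,"ry":0,"rz":0,"claw":0.8},{"x":0.97,"y":0.12,"z":0,"rx":0,"ry":0,"rz":0,"claw":0.8},{"x":0.97,"y":0.12,"z":0,"rx":0,"ry":0,"rz":0,"claw":0.8},{"x":0.97,"y":0.12,"z":0,"rx":0,"ry":0,"rz":0,"claw":0.8},{"x":0.97,"y":0.12,"z":0,"rx":0,"ry":0,"rz":0,"claw":0.8},{"x":0.97,"y":0.12,"z":0,"rx":0,"ry":0,"rz":0,"claw":0.8},{"x":0.97,"y":0.12,"z":0,"rx":0,"ry":0,"rz":0,"claw":0.8},{"x":0.08,"y":0,"z":0,"rx":0,"ry":0,"rz":0,"claw":0.8},{"x":0,"y":0,"z":0,"rx":0,"ry":0,"rz":0,"claw":0.8},{"x":0,"y":0,"z":0,"rx":0,"ry":0,"rz":0,"claw":0.8}]' >/dev/null
python3 -c "
from h import *
go([482.5,281,38])"
```

```text
t 28.12 p [482.5 280.5 149.3] yaw_y 15.36 tilt [-0.0004 -0.    ] w 68.6 gf 0.0 F [ 0.92 -0.31  0.39] M [-0.05 -0.    0.04]
units [0.03 0.01 5.57]
```

```bash
python3 -m pendant '[{"x":0,"y":0,"z":1,"rx":0,"ry":0,"rz":0,"claw":0.8},{"x":0,"y":0,"z":1,"rx":0,"ry":0,"rz":0,"claw":0.8},{"x":0,"y":0,"z":1,"rx":0,"ry":0,"rz":0,"claw":0.8},{"x":0,"y":0,"z":1,"rx":0,"ry":0,"rz":0,"claw":0.8},{"x":0,"y":0,"z":0.55,"rx":0,"ry":0,"rz":0,"claw":0.8},{"x":0,"y":0,"z":0.5,"rx":0,"ry":0,"rz":0,"claw":0.8},{"x":0,"y":0,"z":0.5,"rx":0,"ry":0,"rz":0,"claw":0.8},{"x":0,"y":0,"z":0,"rx":0,"ry":0,"rz":0,"claw":0.8},{"x":0,"y":0,"z":0,"rx":0,"ry":0,"rz":0,"claw":0},{"x":0,"y":0,"z":0,"rx":0,"ry":0,"rz":0,"claw":0},{"x":0,"y":0,"z":0,"rx":0,"ry":0,"rz":0,"claw":0},{"x":0,"y":0,"z":0,"rx":0,"ry":0,"rz":0,"claw":0},{"x":0,"y":0,"z":0,"rx":0,"ry":0,"rz":0,"claw":0}]' 70
python3 -m pendant '[{"x":0,"y":0,"z":-0.25,"rx":0,"ry":0,"rz":0,"claw":0},{"x":0,"y":0,"z":-0.5,"rx":0,"ry":0,"rz":0,"claw":0},{"x":0,"y":0,"z":-0.75,"rx":0,"ry":0,"rz":0,"claw":0},{"x":0,"y":0,"z":-0.75,"rx":0,"ry":0,"rz":0,"claw":0},{"x":0,"y":0,"z":-0.75,"rx":0,"ry":0,"rz":0,"claw":0},{"x":0,"y":0,"z":-0.75,"rx":0,"ry":0,"rz":0,"claw":0},{"x":0,"y":0,"z":-0.5,"rx":0,"ry":0,"rz":0,"claw":0},{"x":0,"y":0,"z":-0.5,"rx":0,"ry":0,"rz":0,"claw":0},{"x":0,"y":0,"z":-0.25,"rx":0,"ry":0,"rz":0,"claw":0},{"x":0,"y":0,"z":0,"rx":0,"ry":0,"rz":0,"claw":0},{"x":0,"y":0,"z":0,"rx":0,"ry":0,"rz":0,"claw":0}]'
python3 -c "
from h import *
go([535.5,9,138])"
```

```text
time_s: 29.75
eef_pos: [482.4, 281.3, 38.9]
orientation: [[-0.266, 0.964, 0.001], [0.964, 0.266, 0.0], [0.0, 0.001, -1.0]]
wrist_force: [-0.7, -1.1, 5.7]
width: 49.2
gripper_force: 74.0
time_s: 31.12
eef_pos: [482.1, 281.1, 137.9]
orientation: [[-0.266, 0.964, -0.001], [0.964, 0.266, -0.0], [-0.0, -0.001, -1.0]]
wrist_force: [0.1, 0.5, -4.1]
width: 49.5
gripper_force: 73.3
t 31.12 p [482.1 281.1 137.9] yaw_y 15.42 tilt [-0.0002 -0.0006] w 49.5 gf 73.3 F [ 0.11  0.55 -4.13] M [0.04 0.03 0.01]
units [-13.83  -1.04  -0.  ]
```

```bash
python3 -m pendant '[{"x":-0.4,"y":0,"z":0,"rx":0,"ry":0,"rz":0,"claw":0},{"x":-0.8,"y":-0.06,"z":0,"rx":0,"ry":0,"rz":0,"claw":0},{"x":-0.8,"y":-0.06,"z":0,"rx":0,"ry":0,"rz":0,"claw":0},{"x":-0.8,"y":-0.06,"z":0,"rx":0,"ry":0,"rz":0,"claw":0},{"x":-0.8,"y":-0.06,"z":0,"rx":0,"ry":0,"rz":0,"claw":0},{"x":-0.8,"y":-0.06,"z":0,"rx":0,"ry":0,"rz":0,"claw":0},{"x":-0.8,"y":-0.06,"z":0,"rx":0,"ry":0,"rz":0,"claw":0},{"x":-0.8,"y":-0.06,"z":0,"rx":0,"ry":0,"rz":0,"claw":0},{"x":-0.8,"y":-0.06,"z":0,"rx":0,"ry":0,"rz":0,"claw":0},{"x":-0.8,"y":-0.06,"z":0,"rx":0,"ry":0,"rz":0,"claw":0},{"x":-0.8,"y":-0.06,"z":0,"rx":0,"ry":0,"rz":0,"claw":0},{"x":-0.8,"y":-0.06,"z":0,"rx":0,"ry":0,"rz":0,"claw":0},{"x":-0.8,"y":-0.06,"z":0,"rx":0,"ry":0,"rz":0,"claw":0},{"x":-0.8,"y":-0.06,"z":0,"rx":0,"ry":0,"rz":0,"claw":0},{"x":-0.8,"y":-0.06,"z":0,"rx":0,"ry":0,"rz":0,"claw":0},{"x":-0.8,"y":-0.06,"z":0,"rx":0,"ry":0,"rz":0,"claw":0},{"x":-0.8,"y":-0.06,"z":0,"rx":0,"ry":0,"rz":0,"claw":0},{"x":-0.6,"y":0,"z":0,"rx":0,"ry":0,"rz":0,"claw":0},{"x":0,"y":0,"z":0,"rx":0,"ry":0,"rz":0,"claw":0},{"x":0,"y":0,"z":0,"rx":0,"ry":0,"rz":0,"claw":0}]' >/dev/null
python3 -m pendant '[{"x":0,"y":0,"z":0,"rx":0,"ry":0,"rz":0,"claw":0},{"x":0,"y":0,"z":0,"rx":0,"ry":0,"rz":0,"claw":0},{"x":0,"y":0,"z":0,"rx":0,"ry":0,"rz":0,"claw":0},{"x":0,"y":0,"z":0,"rx":0,"ry":0,"rz":0,"claw":0}]' >/dev/null
python3 - <<'E'
from h import *
go([535.5,9,138])
im,d=camera("scene"); cv2.imwrite("pics/s5.png",cv2.resize(im[110:330,120:420,::-1],None,fx=2.6,fy=2.6))
E
```

```text
t 34.12 p [537.1  10.1 138.3] yaw_y 15.43 tilt [-0. -0.] w 49.0 gf 73.3 F [ 0.08  0.17 -4.08] M [0.02 0.01 0.03]
units [-0.03 -0.09  0.02]
```

View pics/s5.png

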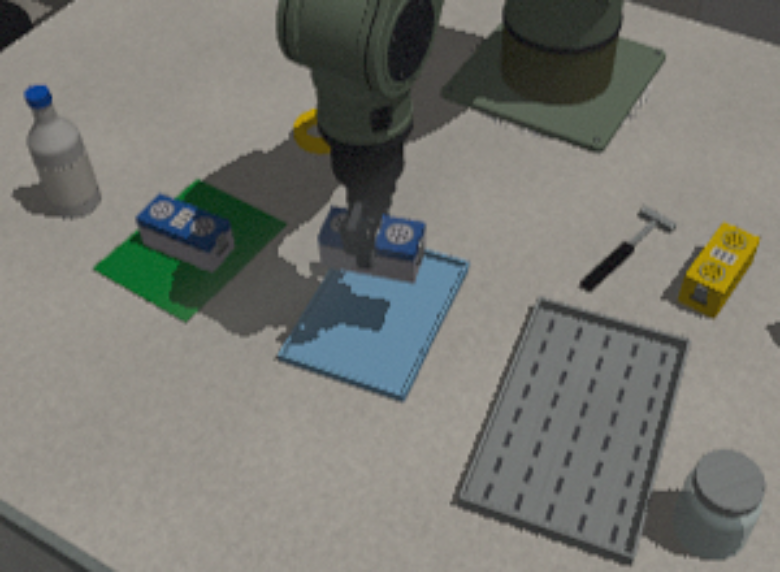

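A is held level above the middle of the blue tray, B stands on the mat, and the bystanders are untouched.

```bash
python3 -c "
from bench import *
print(hand_in())"
```

```text
the job is handed in; nothing more can be done
None
```

The job is handed in, verdict not shown: the empty box (far one, B, about 1.4 N) stands released on the green mat, and the packed one (near one, A, 4–5 N) is held level about 10 cm above the middle of the blue tray.

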